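Clamp a heat sink with four clicks of a ratchet lever

TASK

Take the tall bright finned heat sink out of the low blue bin with four compartments and set it down upright in the nest of the clamping fixture, fins facing the rubber pad and the blue anvil, and let go of it. Then swing the red-handled ratchet lever counterclockwise (seen from above) by exactly four clicks, never over the fifth tooth because that would bend the fins, and finish while still holding the handle at the fourth click: the lever springs back if it is let go. Leave the other things where they are.

Things in the scene. Friction and masses are not known exactly. Their poses are not given: they have to be found in the camera images.
- heatsink: bright aluminium finned heat sink block, 32 (its x) by 44 (its y) by 42 (z) mm, about 0.12 kg, upright in one of the four compartments of the bin; origin at the centre of its underside. Its flat sides, the ones to grip, face its +x and -x and are 32 mm apart; the fins (horizontal plates, stacked) end at its +y and -y faces. Both ways round are the same
- bin: blue plastic bin, 220 x 220 mm, 22 mm high, fixed, with a 2 x 2 grid of compartments about 104 mm square; walls and floor 4 mm thick; origin at the centre of its underside. The heat sink stands 24 mm above the walls; the other parts in it (below) are lower than the walls
- fixture: fixed clamping fixture on a steel plate 130 (x) x 200 (y) x 12 mm; origin on the table, under a point 15 mm towards +y from the plate's centre. The clamp axis is the fixture's y: blue anvil (60 mm wide, top 46 mm above the table) with its face at y = +57 mm, black rubber pad (26 mm wide, z 21 to 39 mm) with its face at y = 0 when the lever is at rest, moving towards +y as the lever swings
- nest (a point): centre of the nest floor, at (0, 29, 12) mm in the fixture's frame and with its axes: the heat sink's underside goes here, its y along the fixture's y (either way round). The nest is a slot 38 mm wide in x between two rails that stand 10 mm above the nest floor (8 mm thick, y = 7 to 57 mm), and 57 mm long in y between pad and anvil
- pivot (a point): point on the vertical axis of the lever, 65 mm above the table, at (0, -62) mm in the fixture's frame
- handle (a point): centre of the top of the lever's handle: a red upright round post, 22 mm in diameter, from 38 mm to 90 mm above the table (the top 50 mm are free), on a flat arm whose top is 39 mm above the table. It runs on a circle of radius 110 mm about the pivot; at rest it lies at 215 degrees (counterclockwise from the fixture's +x) as seen from the pivot
- lever (a joint): angle of the ratchet lever, rad, 0 at its rest stop, growing counterclockwise seen from above. One click every 0.24 rad (26 mm of handle travel): tooth k is passed at (k - 0.5) x 0.24, notch k lies at k x 0.24, so the fourth notch is at 0.96; end stop 1.54. Its return spring pulls with 5 to 7 N at the handle everywhere; the pawl adds up to 3 N either way: see pad
- pad: black rubber clamp pad driven by the lever (20 mm/rad), sprung 0.8 N/mm; origin at fixture (0, 0, 0) at rest. It bears on a heat sink in the nest by the third click and presses it against the anvil with about 5 N at the fourth. Clicks felt at the handle: just past a notch the push is hardest (8 to 12 N); it fades to 4 or 5 N as the lever comes over a tooth into the next notch, then jumps up
- short_block: bystander in the bin: low black finned block, 40 x 40 x 16 mm; origin at the centre of its underside
- bush: bystander in the bin: brass ring, 38 mm outer diameter, 18 mm high; origin at the centre of its underside
- spacer: bystander in the bin: dark steel disc, 32 mm in diameter, 16 mm high; origin at the centre of its underside
- tool_holder: bystander on the table: steel machine tool holder, 62 mm in diameter, 100 mm high, upright; origin at the centre of its underside
- driver: bystander on the table: screwdriver lying flat
- spray: bystander on the table: bottle, 56 mm in diameter, 160 mm high; origin at the centre of its underside
Things that resemble listed ones, but are neither listed nor needed, are in the scene too. What is meant by the heatsink is not brown or purple, and is the larger of those in its own colour.

How it is judged (in metres and radians):
On the way, in this order (a step that is already met when the one before it is completed fails the run):
1. the heat sink stands in the nest, released, the lever still at rest (x of heatsink in the frame of fixture between -0.006 and 0.006 m and y of heatsink in the frame of fixture between 0.018 and 0.04 m and z of heatsink in the frame of fixture between 0.009 and 0.0155 m and angle between heatsink's own z axis and vertical below 0.12 rad and angle between the y axis of heatsink and the y axis of fixture, either way round below 0.25 rad and contact force between the fingers and heatsink below 0.1 N and value of joint lever below 0.12 rad), for 0.2 s.
2. the lever is held at the fourth click (value of joint lever between 0.864 and 1.056 rad and contact force between the fingers and lever above 1 N), for 0.3 s.
At the end, for the whole second after the job is handed in: Fingers still hold the handle (over 1 N), lever at rest in the fourth notch (0.864 to 1.056 rad); the heat sink, untouched by the fingers, stands on the nest floor (3.5 mm in height, 6 mm across, y axes within 0.25 rad, upright within 0.12 rad), pressed by the pad with over 1 N (all of step 2 and x of heatsink in the frame of fixture between -0.006 and 0.006 m and y of heatsink in the frame of fixture between 0.018 and 0.04 m and z of heatsink in the frame of fixture between 0.009 and 0.0155 m and angle between heatsink's own z axis and vertical below 0.12 rad and angle between the y axis of heatsink and the y axis of fixture, either way round below 0.25 rad and contact force between the fingers and heatsink below 0.1 N and contact force between pad and heatsink above 1 N and velocity of joint lever between -0.1 and 0.1 rad/s); the arm keeps its last pose, push and grip.
It fails at once if the lever goes over the fifth tooth (value of joint lever above 1.104 rad).
It fails at once if a bystander is disturbed (moved over 40 mm) (distance of any of short_block, bush, spacer, tool_holder, driver, spray from where it was at the start of the episode above 0.04 m).
It also fails if it takes over 70 s, if anything falls off the work surface, if the arm or the gripper's body presses on something with over 40 N, if the wrist force passes 120 N, or if a joint passes its speed limit or range.

ROBOT

A 7-joint arm with a two-finger parallel gripper is mounted at the origin on the work surface. World frame = base frame: x ahead of the robot, y to its left, z up, the work surface at z = 0. Lengths are in mm, angles in rad, forces in N, time in s.
With the tool pointing down it reaches from about 425 to 875 mm from the base axis. Payload 4.7 kg.
Tool frame: the origin (TCP) lies midway between the tips of the shut fingers; the grasp point (between the pads) lies env.grip_point_offset behind it (env.grip_point_offset is the distance from the TCP to the grasp point, in mm); z points along the fingers, y is the line along which they close (so a half turn about z gives the same grasp; the last joint's range is limited). The gripper opens to 85 mm and grips with 20 to 120 N. Pads are 22 mm wide; open, the fingers measure 114 mm over their backs; the gripper's body (76 mm by 85 mm) begins 54 mm behind the grasp point. The pads swing forward as they close: fully open they stand 13 mm farther back than shut.
Start: joints at [-1.223, 0.321, -0.07, 1.45, 0.023, 1.371, -0.057], TCP at [212.99, 614.133, 231.349] pointing down, gripper open.
Joint ranges: [-2.86, 2.86], [-0.3, 2.09], [-1.38, 1.24], [0.06, 2.45], [-1.56, 4.7], [0.09, 2.05], [-2.69, 2.69]. Speed limits (rad/s): [2.57, 2.57, 3.14, 3.14, 3.14, 3.14, 3.14].

INTERFACE

Orientations are given as a rotation vector (axis times angle).
In Python, from bench import env gives the robot as it stands.
- The arm moves only by the tool inch_along, called after "Call:" as name(argument=value, ...), one argument or row to a line, values as JSON. Schema: {"type":"object","properties":{"offsets":{"type":"array","items":{"type":"object","properties":{"tx":{"type":"number"},"ty":{"type":"number"},"tz":{"type":"number"},"ax":{"type":"number"},"ay":{"type":"number"},"az":{"type":"number"}},"additionalProperties":false},"minItems":1,"maxItems":8},"aperture":{"type":"number"},"clamp_n":{"type":"number"},"only":{"type":"string"},"quiet":{"type":"boolean"},"lines":{"type":"string"}},"required":["offsets"],"additionalProperties":false}. offsets is a list of rows, 1 to 8 of them, each an object with the fields tx, ty, tz (the shift in mm), ax, ay, az (a rotation vector in rad); a field left out counts as zero; each row shifts and turns the commanded pose from where the row before left it, along the tool's axes as they then stand; what a row does not reach is not made up. A row lasts 1/10 s, in which the tool goes at most 50 mm and 0.15 rad, less where a joint would pass 70% of its speed; a pose out of reach is approached as far as the arm can. aperture is the finger opening in mm, set as the call begins (left out keeps the last). The fingers move at their own pace and stop on an object; clamp_n is the grip in N (left out, the last holds). Time passes only in rows, so rows that do not move let the fingers close. The tool returns the time, the measured TCP pose, the force, the opening and the grip force at its end. only (a regular expression) keeps the lines of the reply that match it, lines (a string "A,B") keeps lines A to B, and quiet returns only ok. Input that does not fit is refused with a message, and nothing moves.
- env.get_obs(): the state, without advancing time (a new reading comes with each control period).
- env.capture(name): name is "side" or "top"; returns a dict with "frame" (420x560x3 uint8, red, green, blue), "vfov" (degrees; the focal length in pixels is half the picture's height over the tangent of half this angle, whatever the lens; pixels are square), "cx", "cy" (the principal point, pixels), "eye" and "attitude" of the camera in the world. Camera axes: x right, y down, z forward; pixel columns grow to the right and rows downward; lengths in mm; the calibration is good to about 2 mm. A picture is of the moment at which its call begins. There is no depth.
- env.job_done(): hands the job in; it is judged then, once.
The state is a dict: "time": time; "joint_positions": joint angles; "qd": joint speeds; "effort": joint torques, N m; "eef_pos": TCP position; "tcp_rot": TCP orientation; "wrist_force": force on the tool from outside, world axes, zero at the start; "wrist_torque": the same for the moment, N m; "finger_gap": finger opening in mm; "grasp_force": force on a finger pad.
Only numpy, scipy, OpenCV 4.12 (cv2) and the standard library are available. Lean on these libraries where they do the work, as an engineer would, in place of code of your own. Each camera call takes 0.05 s, during which the arm holds its last target. There are 200 camera calls.

## Working session

There is one attempt and no reset: what is moved stays moved. The work goes in short steps, Python scripts to look and compute and a tool call to move; the robot and the scene stay as the last step left them, time stands still between calls to the robot, and variables do not carry over. Pictures are saved under pics/ and viewed, at most 10 in all, crops included, and the job is handed in when it is done.

```bash
ls; mkdir -p pics
```

Run:
```python
from bench import env
import cv2,json,numpy as np
for n in ["top","side"]:
    c=env.capture(n); cv2.imwrite(f"pics/{n}0.png",c["frame"][:,:,::-1])
    print(n,c["vfov"],c["cx"],c["cy"],np.array(c["eye"]).tolist(),np.array(c["attitude"]).tolist(),[k for k in c])
print(env.get_obs(),env.grip_point_offset)
```

```text
pics
top 50.862450478404554 276.01885874116186 209.74809791174556 [296.9001487652201, 21.443291130062587, 1176.4378744965388] [-2.10240039992305, 2.1128341681811125, -0.22523890821698084] ['frame', 'vfov', 'cx', 'cy', 'eye', 'attitude']
side 44.89083911812122 283.43235054405864 203.00193608435555 [189.04059655244188, 731.6361459886848, 968.1347208638737] [-0.6549872429352431, 2.7245453344281017, -1.024687138794258] ['frame', 'vfov', 'cx', 'cy', 'eye', 'attitude']
{'time': 0.1, 'joint_positions': array([-1.22294999,  0.32175337, -0.07009723,  1.45153654,  0.02259172,
        1.37079581, -0.05688441]), 'qd': array([ 4.47184016e-04, -3.20766153e-03,  8.40491389e-04,  6.53799138e-05,
        6.30053961e-04,  1.91335526e-03,  4.94758344e-04]), 'effort': array([ 1.46526527e-04, -4.94875038e+01, -3.83722298e-01, -3.15211022e+01,
        1.31989471e-02,  7.37968425e-03, -7.00355869e-06]), 'eef_pos': array([212.81011793, 613.67552972, 230.33830729]), 'tcp_rot': array([-5.21701173e-01, -3.09776424e+00,  2.66044814e-03]), 'wrist_force': array([-0.16466209, -0.07761788,  0.4516942 ]), 'wrist_torque': array([-0.02760551, -0.03858324, -0.00504603]), 'grasp_force': 0.0, 'finger_gap': 85.53157276900046} 18.700000000000003
```

View pics/top0.png

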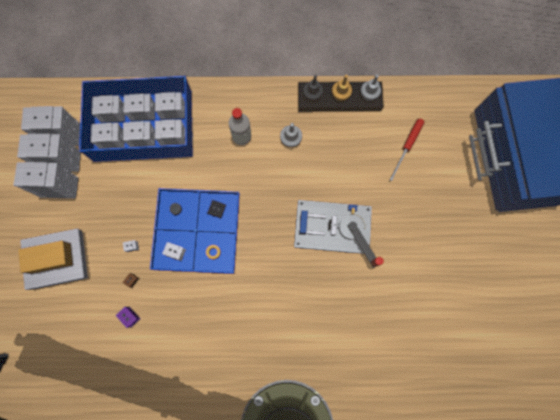

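View pics/side0.png

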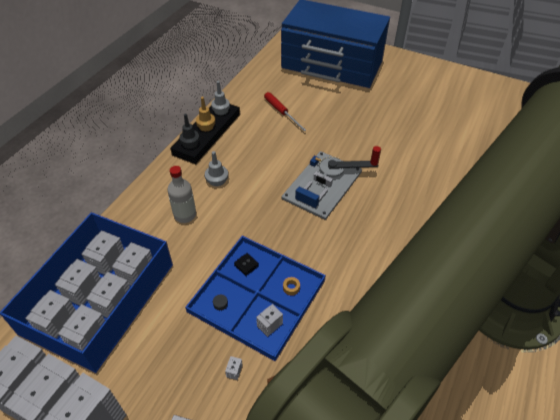

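The top view shows the low bin at centre (196,231) and the fixture at (333,227), with the handle top at (378,261).

Candidates for the heat sink:
- block in the low bin (173,251)
- six blocks in the tall blue bin (105..170,105..133)
- stacked blocks at the left (40,118..175)
- small bright block on the table (130,246)
- brown (131,280) and purple (127,317) ones

By the description I choose (173,251).

Create h.py:
```python
import numpy as np,cv2
from scipy.spatial.transform import Rotation as R
from bench import env
def K(c):
    f=c["frame"].shape[0]/2/np.tan(np.radians(c["vfov"])/2); return f
def ray(c,p):
    p=np.atleast_2d(p).astype(float); f=K(c)
    d=np.c_[(p[:,0]-c["cx"])/f,(p[:,1]-c["cy"])/f,np.ones(len(p))]
    return R.from_rotvec(c["attitude"]).apply(d)
def plane(c,p,z):
    d=ray(c,p); e=np.array(c["eye"]); return e+d*((z-e[2])/d[:,2])[:,None]
def proj(c,P):
    q=R.from_rotvec(c["attitude"]).inv().apply(np.atleast_2d(P)-c["eye"]); return q[:,:2]/q[:,2:]*K(c)+[c["cx"],c["cy"]]
def tri(c1,p1,c2,p2):
    A=[];b=[]
    for c,p in((c1,p1),(c2,p2)):
        d=ray(c,p)[0]; d/=np.linalg.norm(d); M=np.eye(3)-np.outer(d,d); A.append(M); b.append(M@c["eye"])
    A=np.vstack(A);b=np.hstack(b); return np.linalg.lstsq(A,b,rcond=None)[0]
```

Run:
```python
from h import *
t=env.capture("top"); s=env.capture("side")
print(proj(t,[0,0,0]),proj(s,[0,0,0]))
def blob(c,box,f):
    x0,y0,x1,y1=box; im=c["frame"][y0:y1,x0:x1]; h=cv2.cvtColor(im,cv2.COLOR_RGB2HSV); m=f(h).astype(np.uint8)*255
    cs=cv2.findContours(m,cv2.RETR_EXTERNAL,cv2.CHAIN_APPROX_NONE)[0]; k=max(cs,key=cv2.contourArea); return k.reshape(-1,2)+[x0,y0]
blue=lambda h:(abs(h[...,0].astype(int)-113)<12)&(h[...,1]>140)
red=lambda h:((h[...,0]<8)|(h[...,0]>172))&(h[...,1]>150)
b=blob(t,(140,180,250,280),blue); r=cv2.minAreaRect(b.astype(np.float32)); P=plane(t,cv2.boxPoints(r),22); print("bin",P.round(1),P.mean(0),np.linalg.norm(P-np.roll(P,1,0),axis=1))
for n,c,bx in(("t",t,(360,240,400,275)),("s",s,(360,135,395,175))):
    k=blob(c,bx,red); print("red",n,k.min(0),k.max(0),k.mean(0), cv2.minAreaRect(k.astype(np.float32)))
a=cv2.resize(t["frame"][190:280,150:240],None,fx=4.4,fy=4.4,interpolation=cv2.INTER_CUBIC)
a2=cv2.resize(t["frame"][190:280,290:390],None,fx=4,fy=4.4,interpolation=cv2.INTER_CUBIC)
cv2.imwrite("pics/crop1.png",np.hstack([a,a2])[:,:,::-1])
a=cv2.resize(s["frame"][295:340,245:295],None,fx=8,fy=8,interpolation=cv2.INTER_CUBIC)
a2=cv2.resize(s["frame"][140:220,275:390],None,fx=3.4,fy=4.5,interpolation=cv2.INTER_CUBIC)
cv2.imwrite("pics/crop2.png",np.hstack([a,a2])[:,:,::-1])
```

```text
[[286.24911712 429.38340168]] [[510.62643383 300.55971682]]
bin [[393.4 348.8  22. ]
 [608.9 348.8  22. ]
 [594.9 124.7  22. ]
 [380.5 133.4  22. ]] [494.39201079 238.93151598  22.        ] [215.85602244 215.47278834 224.48061876 214.55829892]
red t [374 257] [382 264] [378.23809524 260.71428571] ((378.25, 260.75), (7.071067810058594, 7.77817440032959), 45.0)
red s [371 146] [380 165] [375.15909091 155.09090909] ((375.33782958984375, 155.4729766845703), (7.39795446395874, 19.234682083129883), 9.462322235107422)
```

View pics/crop1.png

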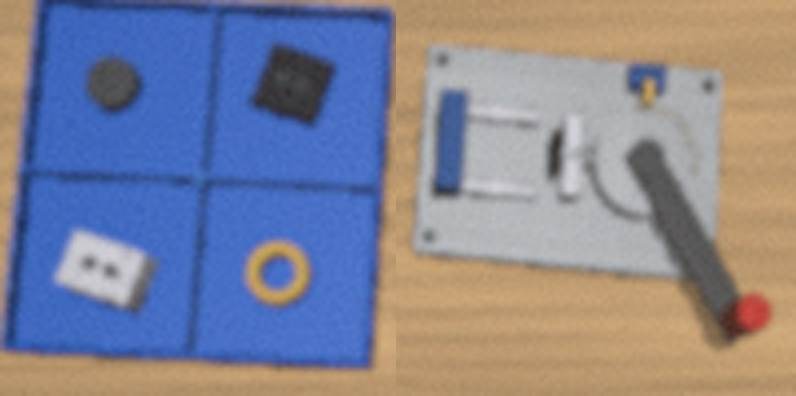

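View pics/crop2.png

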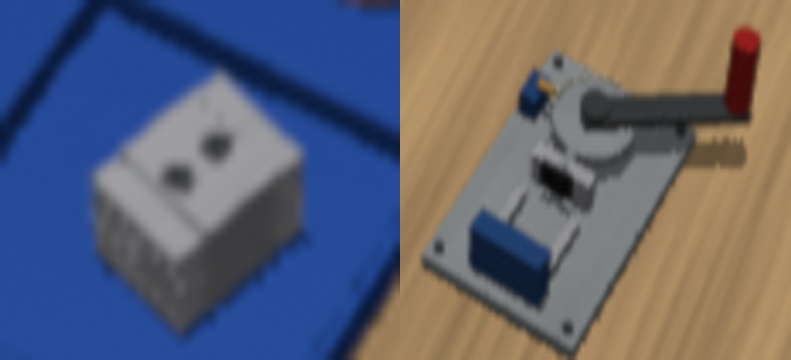

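The crops confirm the choice: a bright block with two holes on top at (173,251), and fins on the side towards the camera. The fixture's anvil is at the left (403,142 in the crop, so world +y), the pad in the middle and the handle at lower right.

Run:
```python
from h import *
t=env.capture("top"); s=env.capture("side")
def blobs(c,box,f,S=8):
    x0,y0,x1,y1=box; im=cv2.resize(c["frame"][y0:y1,x0:x1],None,fx=S,fy=S,interpolation=cv2.INTER_CUBIC); m=f(cv2.cvtColor(im,cv2.COLOR_RGB2HSV)).astype(np.uint8)*255
    k=max(cv2.findContours(m,cv2.RETR_EXTERNAL,cv2.CHAIN_APPROX_NONE)[0],key=cv2.contourArea).reshape(-1,2)
    return (k+.5)/S-.5+[x0,y0]
def rect(P,z):
    r=cv2.minAreaRect(P[:,:2].astype(np.float32)); b=cv2.boxPoints(r)
    e=b[1]-b[0],b[2]-b[1]; l=max(e,key=np.linalg.norm); a=np.degrees(np.arctan2(l[1],l[0]))
    print("c",np.round(r[0],1),"size",np.round(r[1],1),"long axis deg",round((a+90)%180-90,2))
for th in (140,160,180,195): 
  print("top",th);rect(plane(t,blobs(t,(158,238,190,266),lambda h:(h[...,2]>th)&(h[...,1]<90)),46),46)
for th in (110,130,150): 
  print("side",th);rect(plane(s,blobs(s,(248,298,290,338),lambda h:(h[...,2]>th)&(h[...,1]<60)),46),46)
# side-view top corners
q=np.array([[222,72],[302,155],[180,262],[95,178]])/8+[245,295]-.44; P=plane(s,q,46); print(P.round(1),P.mean(0).round(1),np.linalg.norm(P-np.roll(P,1,0),axis=1).round(1))
# plate
for c,bx in((t,(285,190,385,265)),(s,(275,140,370,222))):
  k=blobs(c,bx,lambda h:(h[...,1]<60)&(h[...,2]>60)); P=plane(c,k,12)[:,:2]
  print("plate");rect(P,12); cv2.approxPolyDP(P.astype(np.float32)[:,None],8,True).reshape(-1,2).round(1).tolist(); print(cv2.approxPolyDP(P.astype(np.float32)[:,None],8,True).reshape(-1,2).round(0).tolist())
blue=lambda h:(abs(h[...,0].astype(int)-112)<14)&(h[...,1]>110)
print("anvil");rect(plane(t,blobs(t,(295,205,312,238),blue),46),46)
h=tri(t,[378.6,260.7],s,[376.6,148.2]);print("handle top",h,plane(t,[378.6,260.7],90),plane(s,[376.6,148.2],90))
```

```text
top 140
c [436.1 286.4] size [54.  35.7] long axis deg 70.13
top 160
c [437.3 289.5] size [47.4 35.5] long axis deg 70.13
top 180
c [438.  289.9] size [46.4 34.3] long axis deg 71.12
top 195
c [439.5 290.4] size [43.8 31.8] long axis deg 71.12
side 110
c [437.9 292.7] size [44.8 33.1] long axis deg 70.09
side 130
c [438.2 292. ] size [43.7 32.1] long axis deg 70.32
side 150
c [437.  286.6] size [32.  30.7] long axis deg 70.14
[[444.6 265.7  46. ]
 [415.6 277.5  46. ]
 [429.1 317.6  46. ]
 [459.  307.   46. ]] [437.1 291.9  46. ] [43.7 31.4 42.4 31.8]
plate
c [ 495.2 -135.7] size [217.2 152.6] long axis deg 84.05
[[577.0, -36.0], [449.0, -25.0], [432.0, -208.0], [409.0, -223.0], [422.0, -237.0], [452.0, -223.0], [560.0, -233.0]]
plate
c [ 504.6 -142.3] size [243.7 138.9] long axis deg 84.26
[[424.0, -257.0], [484.0, -224.0], [559.0, -231.0], [571.0, -27.0], [448.0, -17.0], [430.0, -211.0], [437.0, -222.0], [439.0, -208.0], [449.0, -213.0], [509.0, -181.0], [520.0, -205.0]]
anvil
c [510.9 -48.1] size [13.6 56.8] long axis deg -4.6
handle top [ 404.58095656 -229.00590354   88.67870812] [[ 404.12873156 -228.7517114    90.        ]] [[ 404.58125188 -227.52900771   90.        ]]
```

Add to h.py:
```python
def rel(target,ydeg):
    "tool-axis offset to target (mm) and turn about tool z (rad) so tool y lies along ydeg or its opposite; correction levels tilt"
    o=env.get_obs(); r=R.from_rotvec(o["tcp_rot"])
    best=None
    for a in (ydeg,ydeg+180):
        y=np.array([np.cos(np.radians(a)),np.sin(np.radians(a)),0]); z=np.array([0,0,-1.]); x=np.cross(y,z)
        d=(r.inv()*R.from_matrix(np.c_[x,y,z])).as_rotvec()
        print("turn",a,d.round(3))
    print("pos",o["eef_pos"].round(1),"yaxis",r.apply([0,1,0]).round(3),"z",r.apply([0,0,1]).round(3),"j",o["joint_positions"].round(2),"move",r.inv().apply(np.array(target)-o["eef_pos"]).round(1),"F",o["wrist_force"].round(1),"gap",round(o["finger_gap"],1),"grip",round(o["grasp_force"],1),"t",o["time"])
```

```bash
python3 -c "
from h import *
rel([438,291,130],-19.7)"
```

```text
turn -19.7 [-0.000e+00  1.000e-03  1.581e+00]
turn 160.3 [-1.000e-03 -0.000e+00 -1.561e+00]
pos [213.  613.9 230.9] yaxis [ 0.328  0.945 -0.001] z [-0.    -0.001 -1.   ] j [-1.22  0.32 -0.07  1.45  0.02  1.37 -0.06] move [-318.4 -231.3  101.1] F [ 0.2 -0.1 -1. ] gap 85.2 grip 0.0 t 0.3
```

Call:
inch_along(
  offsets=[
    {"tx": -40, "ty": -29},
    {"tx": -40, "ty": -29},
    {"tx": -40, "ty": -29},
    {"tx": -40, "ty": -29},
    {"tx": -40, "ty": -29},
    {"tx": -40, "ty": -29},
    {"tx": -40, "ty": -29},
    {"tx": -38, "ty": -28},
  ],
  aperture=85,
)

```text
time: 1.1
eef_pos: [438.8, 289.6, 231.6]
tcp_rot: [0.523, 3.097, 0.001]
wrist_force: [0.6, 0.9, 1.0]
finger_gap: 85.0
grasp_force: 0.0
```

Call:
inch_along(
  offsets=[
    {"tz": 10, "az": 0.145},
    {"tz": 10, "az": 0.145},
    {"tz": 10, "az": 0.145},
    {"tz": 10, "az": 0.145},
    {"tz": 10, "az": 0.145},
    {"tz": 10, "az": 0.145},
    {"tz": 10, "az": 0.145},
    {"tz": 10, "az": 0.145},
  ],
  aperture=56,
)

```text
time: 1.9
eef_pos: [437.8, 291.7, 151.0]
tcp_rot: [2.141, 2.299, 0.001]
wrist_force: [-0.2, -0.2, -0.0]
finger_gap: 56.4
grasp_force: 0.0
```

Call:
inch_along(
  offsets=[
    {"tz": 10, "az": 0.14},
    {"tz": 10, "az": 0.14},
    {"az": 0.14},
    {},
    {},
  ],
)

```text
time: 2.4
eef_pos: [437.9, 291.8, 131.6]
tcp_rot: [-2.565, -1.814, -0.001]
wrist_force: [0.5, 0.8, -0.2]
finger_gap: 56.5
grasp_force: 0.0
```

```bash
python3 -c "
from h import *
rel([438,291,16],-19.7)"
```

```text
turn -19.7 [ 0.    -0.     0.004]
turn 160.3 [ 1.000e-03  0.000e+00 -3.137e+00]
pos [437.9 291.8 131.6] yaxis [ 0.943 -0.333  0.   ] z [ 0.  0. -1.] j [-0.87  0.13  0.25  1.89 -0.04  1.12 -0.95] move [ -0.8   0.4 115.6] F [ 0.5  0.8 -0.2] gap 56.5 grip 0.0 t 2.4
```

Call:
inch_along(
  offsets=[
    {"tx": -1, "tz": 25},
    {"tz": 25},
    {"tz": 25},
    {"tz": 18},
    {"tz": 12},
    {"tz": 10},
    {},
    {},
  ],
)

```text
time: 3.2
eef_pos: [437.9, 291.1, 16.9]
tcp_rot: [-2.567, -1.81, -0.002]
wrist_force: [0.0, 0.3, -0.4]
finger_gap: 55.9
grasp_force: 0.0
```

Call:
inch_along(
  offsets=[
    {},
    {},
    {},
    {},
    {},
    {},
    {},
  ],
  aperture=25,
  clamp_n=50,
)

```text
time: 3.9
eef_pos: [438.3, 291.4, 17.4]
tcp_rot: [-2.568, -1.81, -0.004]
wrist_force: [-0.6, 0.2, 5.3]
finger_gap: 31.4
grasp_force: 50.9
```

Call:
inch_along(
  offsets=[
    {"tz": -10},
    {"tz": -20},
    {"tz": -25},
    {"tz": -25},
    {"tz": -20},
    {},
  ],
)

```text
time: 4.5
eef_pos: [438.9, 291.9, 119.4]
tcp_rot: [-2.567, -1.809, -0.009]
wrist_force: [0.2, 0.2, -1.0]
finger_gap: 30.9
grasp_force: 50.1
```

```bash
python3 -c "
from h import *
rel([507.8,-83.6,116],-4.9)"
```

```text
turn -4.9 [ 0.003 -0.004 -0.257]
turn 175.1 [-0.007 -0.005  2.884]
pos [438.9 291.9 119.4] yaxis [ 0.942 -0.336  0.003] z [ 0.004  0.004 -1.   ] j [-0.87  0.14  0.26  1.91 -0.04  1.09 -0.94] move [-330.5  191.1    2.3] F [ 0.2  0.2 -1. ] gap 30.9 grip 50.1 t 4.5
```

Call:
inch_along(
  offsets=[
    {"tx": -20, "ty": 11},
    {"tx": -40, "ty": 23},
    {"tx": -40, "ty": 23},
    {"tx": -40, "ty": 23},
    {"tx": -40, "ty": 23},
    {"tx": -40, "ty": 23},
    {"tx": -40, "ty": 23},
    {"tx": -40, "ty": 23},
  ],
)

```text
time: 5.3
eef_pos: [497.6, -51.4, 115.4]
tcp_rot: [-2.567, -1.809, 0.002]
wrist_force: [1.1, 0.2, -0.9]
finger_gap: 31.0
grasp_force: 50.1
```

Call:
inch_along(
  offsets=[
    {"tx": -20, "ty": 12},
    {"tx": -10, "ty": 7},
    {"az": -0.128},
    {"az": -0.129},
    {},
    {},
    {},
  ],
)

```text
time: 6.0
eef_pos: [506.2, -83.5, 116.0]
tcp_rot: [-2.316, -2.122, 0.0]
wrist_force: [-1.4, -0.1, -0.9]
finger_gap: 31.1
grasp_force: 50.1
```

Run:
```python
from h import *
rel([507.8,-83.6,60],-4.9)
t=env.capture("top"); s=env.capture("side")
a=cv2.resize(t["frame"][190:280,290:390],None,fx=4,fy=4.4,interpolation=cv2.INTER_CUBIC)
a2=cv2.resize(s["frame"][120:220,275:375],None,fx=4,fy=3.96,interpolation=cv2.INTER_CUBIC)
cv2.imwrite("pics/hold.png",np.hstack([a,a2[:396]])[:,:,::-1])
```

```text
turn -4.9 [-0.001 -0.    -0.001]
turn 175.1 [-0.00e+00  1.00e-03  3.14e+00]
pos [506.2 -83.5 116. ] yaxis [ 0.996 -0.087 -0.001] z [-0.001  0.    -1.   ] j [-0.42  0.13  0.57  1.95 -0.08  1.09  0.1 ] move [ 0.   1.7 56. ] F [-1.4 -0.1 -0.9] gap 31.1 grip 50.1 t 6.0
```

View pics/hold.png

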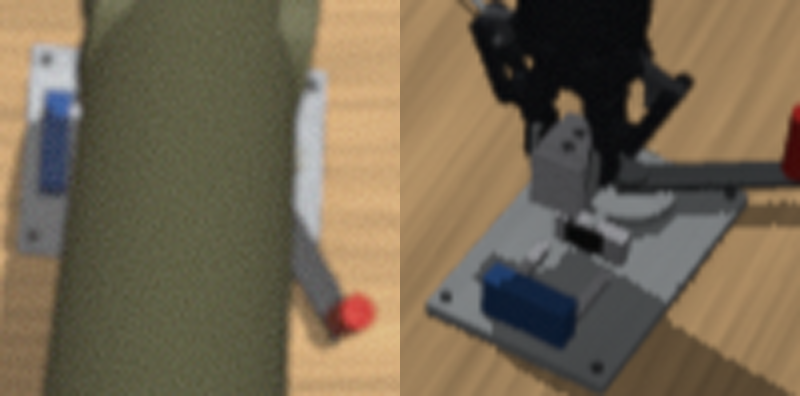

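Run:
```python
from h import *
s=env.capture("side"); o=env.get_obs(); p=o["eef_pos"]; a=np.radians(-4.9); ex=np.array([np.cos(a),np.sin(a),0]); ey=np.array([-np.sin(a),np.cos(a),0])
def q(P): return ((proj(s,P)-[275,120]+.5)*[4,3.96]).round(0).tolist()
b=p-[0,0,13.4]
print("block +y bottom -x,+x / top",q([b-16*ex+22*ey,b+16*ex+22*ey,b-16*ex+22*ey+[0,0,42],b+16*ex+22*ey+[0,0,42]]))
og=np.array([505.3,-112.5,0])
print("anvil face top, -x,+x",q([og+57*ey-30*ex+[0,0,46],og+57*ey+30*ex+[0,0,46]]),"plate +y corners",q([og+85*ey-65*ex+[0,0,12],og+85*ey+65*ex+[0,0,12]]))
print("pad face y0 corners z39/21",q([og-13*ex+[0,0,39],og+13*ex+[0,0,39],og-13*ex+[0,0,21],og+13*ex+[0,0,21]]))
print("rail tops -x inner, +x inner ends y7,57",q([og+x*ex+y*ey+[0,0,22] for x in(-19,19) for y in(7,57)]))
im=cv2.resize(s["frame"][130:215,290:350],None,fx=9,fy=7,interpolation=cv2.INTER_CUBIC); cv2.imwrite("pics/hold2.png",im[:,:,::-1])
```

```text
block +y bottom -x,+x / top [[175.0, 221.0], [128.0, 201.0], [179.0, 171.0], [131.0, 150.0]]
anvil face top, -x,+x [[182.0, 299.0], [98.0, 262.0]] plate +y corners [[207.0, 387.0], [26.0, 304.0]]
pad face y0 corners z39/21 [[202.0, 240.0], [166.0, 224.0], [200.0, 259.0], [165.0, 244.0]]
rail tops -x inner, +x inner ends y7,57 [[203.0, 269.0], [165.0, 318.0], [151.0, 246.0], [112.0, 294.0]]
```

View pics/hold2.png

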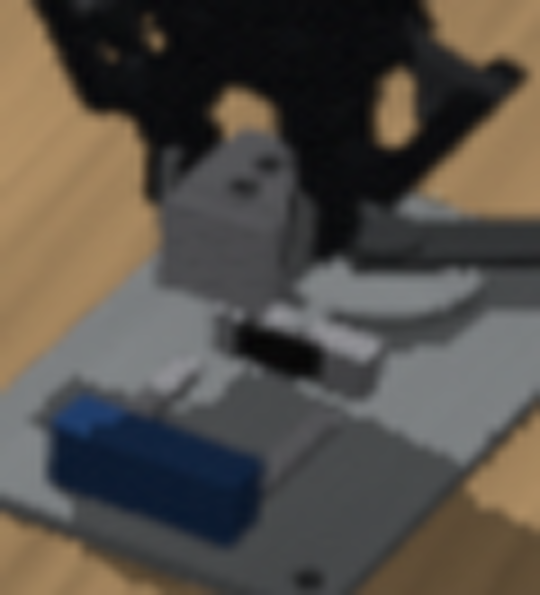

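Here the block is held upright, with its +y lower edge at (160,282)–(263,308) in the crop. The pad is at (280,350) and the anvil at (155,470). All agree with the predicted projections within about 1 px, so I add 2.3 mm in x and go down to just above the rails.

Call:
inch_along(
  offsets=[
    {"ty": 1, "tz": 10},
    {"ty": 1.3, "tz": 20},
    {"tz": 20},
    {"tz": 16},
    {"tz": 10},
    {},
    {},
  ],
)

```text
time: 6.85
eef_pos: [508.8, -84.5, 40.5]
tcp_rot: [2.315, 2.123, 0.0]
wrist_force: [0.8, 0.4, -0.8]
finger_gap: 31.3
grasp_force: 50.1
```

Run:
```python
from h import *
rel([507.8,-83.6,25.4],-4.9)
s=env.capture("side")
im=cv2.resize(s["frame"][145:215,290:350],None,fx=10,fy=8.5,interpolation=cv2.INTER_CUBIC); cv2.imwrite("pics/hold3.png",np.clip(im[:,:,::-1]*1.6,0,255))
```

```text
turn -4.9 [ 0.     0.    -0.001]
turn 175.1 [ 0.    -0.     3.141]
pos [508.8 -84.5  40.5] yaxis [ 0.996 -0.086  0.   ] z [ 0. -0. -1.] j [-0.39  0.24  0.56  2.   -0.16  0.94  0.16] move [ 0.9 -1.1 15.1] F [ 0.8  0.4 -0.8] gap 31.3 grip 50.1 t 6.85[ WARN:0@1.712] global loadsave.cpp:1063 imwrite_ Unsupported depth image for selected encoder is fallbacked to CV_8U.
```

View pics/hold3.png

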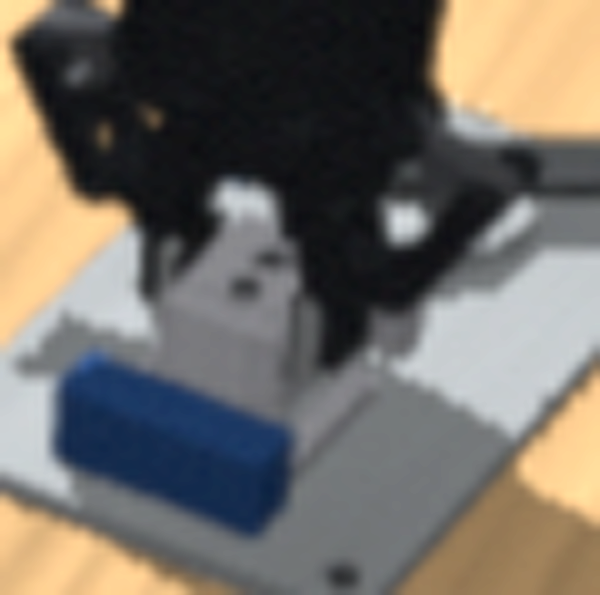

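Run:
```python
from h import *
s=env.capture("side"); f=lambda p:np.array(p)/[10,8.5]+[290,145]-.45
a=np.radians(-4.9); ex=np.array([np.cos(a),np.sin(a),0]); ey=np.array([-np.sin(a),np.cos(a),0]); og=np.array([505.3,-112.5,0])
for n,p,z in(("block +y edge",[[165,308],[293,345]],69),("anvil inner top",[[95,352],[293,432]],46),("anvil outer bottom",[[60,462],[258,535]],12),("rail -x outer bottom",[[385,385],[300,470]],12),("rail top inner",[[365,368],[297,430]],22)):
    P=plane(s,f(p),z)-og; print(n,"x",(P@ex).round(1),"y",(P@ey).round(1))
```

```text
block +y edge x [ 13.1 -20.5] y [53.  49.1]
anvil inner top x [ 29.2 -27.8] y [58.1 59.4]
anvil outer bottom x [ 29.3 -27. ] y [73.3 71.6]
rail -x outer bottom x [-25.2 -23.4] y [ 2.5 43.9]
rail top inner x [-21.4 -18.9] y [ 7.6 38.6]
```

Run:
```python
from h import *
s=env.capture("side")
a=np.radians(-4.9); ex=np.array([np.cos(a),np.sin(a),0]); ey=np.array([-np.sin(a),np.cos(a),0]); og=np.array([505.3,-112.5,0])
P=plane(s,np.array([[245,288],[272,260]])/[10,8.5]+[290,145]-.45,69)-og; print("holes now",(P@ex).round(1),(P@ey).round(1))
P=plane(s,np.array([[180,178],[217,145]])/8+[245,295]-.45,46); a=np.radians(-19.7)
P=P-[438,291,46];print("holes bin",(P@[np.cos(a),np.sin(a),0]).round(1),(P@[-np.sin(a),np.cos(a),0]).round(1))
g=cv2.cvtColor(s["frame"],cv2.COLOR_RGB2GRAY)
print(g[176:190,303:326])
```

```text
holes now [0.5 0.4] [35.6 22.3]
holes bin [-0.2  0.3] [ 6.5 -6.5]
[[ 94  36  41  55  36  55  81  85  86  85  83  78  74  67  65  72  49  20
   15  12  10  14  14]
 [ 95  37  42  57  53  71  83  86  84  78  65  59  68  81  82  81  56  21
   12  12  14  12  12]
 [ 98  40  45  65  74  80  83  82  82  74  45  40  56  81  85  81  56  24
   11  13  13  12  12]
 [110  50  53  74  83  85  84  81  81  78  60  57  69  83  84  79  46  38
   21  13  12  11  14]
 [124  82  61  77  84  85  85  84  83  80  78  75  79  82  83  77  42  52
   40  20  12  13  13]
 [130 112  77  75  78  80  83  84  84  83  83  82  81  81  79  76  44  57
   50  23  13  11  11]
 [132 124  90  77  76  77  77  77  80  83  83  85  84  82  79  73  46  57
   51  20  11  11  14]
 [130 126  97  77  76  77  76  75  74  77  79  82  84  83  81  67  49  58
   50  20  13  12  14]
 [111 123 100  79  77  77  76  74  74  75  75  75  78  80  74  61  51  58
   47  19  13  12  19]
 [ 86 104  97  80  77  77  76  74  74  75  75  74  75  75  68  54  52  56
   43  17  15  18  32]
 [ 78  83  87  78  77  76  76  74  73  75  74  74  75  75  69  54  55  57
   41  18  16  32  58]
 [ 70  78  77  76  77  77  76  73  73  75  73  74  74  74  68  51  59  57
   39  20  24  51  73]
 [ 53  66  67  75  76  75  75  73  73  75  74  74  75  72  67  49  59  57
   46  42  42  68  79]
 [ 36  40  46  58  65  70  73  73  74  75  73  74  75  73  69  54  57  58
   60  64  64  78  83]]
```

By the holes (245,288) and (272,260), the block is centred within about 1 mm of the slot as seen in the same camera. I lower it now.

Call:
inch_along(
  offsets=[
    {"tx": 1, "tz": 4},
    {"tz": 4},
    {"tz": 3},
    {"tz": 2},
    {"tz": 1.5},
    {},
    {},
  ],
)

```text
time: 7.7
eef_pos: [508.7, -83.5, 25.8]
tcp_rot: [2.315, 2.124, 0.0]
wrist_force: [-0.4, 0.2, -0.4]
finger_gap: 31.1
grasp_force: 50.2
```

Call:
inch_along(
  offsets=[
    {"tz": 0.8},
    {},
    {},
  ],
)

```text
time: 8.0
eef_pos: [508.9, -83.5, 25.4]
tcp_rot: [2.315, 2.124, 0.001]
wrist_force: [-1.4, -0.4, 5.2]
finger_gap: 31.5
grasp_force: 50.6
```

Call:
inch_along(
  offsets=[
    {},
    {},
    {},
    {},
    {},
  ],
  aperture=54,
)

```text
time: 8.5
eef_pos: [508.7, -83.4, 24.9]
tcp_rot: [2.315, 2.124, 0.0]
wrist_force: [0.3, 0.6, 0.1]
finger_gap: 53.9
grasp_force: 0.0
```

Call:
inch_along(
  offsets=[
    {"tz": -10},
    {"tz": -25},
    {"tz": -40},
    {"tz": -40},
    {"tz": -15},
    {},
  ],
)

```text
time: 9.1
eef_pos: [510.9, -83.8, 158.6]
tcp_rot: [2.312, 2.121, 0.009]
wrist_force: [0.6, -0.3, -0.1]
finger_gap: 53.9
grasp_force: 0.0
```

Call:
inch_along(
  offsets=[
    {"tx": -40, "az": 0.14},
    {"tx": -40, "az": 0.14},
    {"tx": -25, "az": 0.14},
    {"az": 0.14},
    {"az": 0.14},
    {"az": 0.14},
    {"az": 0.12},
    {},
  ],
)

```text
time: 9.9
eef_pos: [486.5, -185.5, 154.0]
tcp_rot: [-3.034, -0.814, 0.003]
wrist_force: [-0.4, -0.0, 0.0]
finger_gap: 54.2
grasp_force: 0.0
```

Run:
```python
from h import *
rel([405,-229.5,55],-59.9)
s=env.capture("side"); t=env.capture("top")
a=cv2.resize(s["frame"][135:215,290:390],None,fx=6,fy=6,interpolation=cv2.INTER_CUBIC); cv2.imwrite("pics/placed.png",a[:,:,::-1])
```

```text
turn -59.9 [-0.001  0.002 -0.001]
turn 120.1 [2.000e-03 2.000e-03 3.141e+00]
pos [ 486.5 -185.5  154. ] yaxis [ 0.501 -0.866 -0.001] z [-0.002  0.    -1.   ] j [-0.37  0.11  0.73  1.89 -0.08  1.17 -0.66] move [-92.5  -2.6  99.1] F [-0.4 -0.   0. ] gap 54.2 grip 0.0 t 9.9
```

View pics/placed.png

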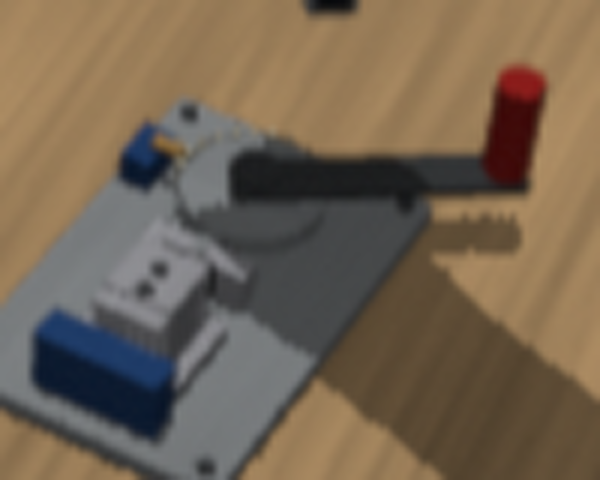

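The heat sink sits upright in the nest at (155,285) with its fins towards the anvil. The lever is still at rest, with the handle top at (522,80) in the crop. Next I go to the handle.

Call:
inch_along(
  offsets=[
    {"tx": -30, "ty": -1},
    {"tx": -40, "ty": -1},
    {"tx": -22, "ty": -0.6},
    {},
    {},
    {},
  ],
)

```text
time: 10.6
eef_pos: [407.3, -228.8, 155.1]
tcp_rot: [3.033, 0.818, 0.001]
wrist_force: [-0.1, -0.3, 0.3]
finger_gap: 54.4
grasp_force: 0.0
```

```bash
python3 -c "
from h import *
rel([405,-229.5,55],-59.9)"
```

```text
turn -59.9 [ 0.    -0.     0.002]
turn 120.1 [ 0.    0.   -3.14]
pos [ 407.3 -228.8  155.1] yaxis [ 0.503 -0.864  0.   ] z [ 0. -0. -1.] j [-0.33 -0.05  0.78  2.01  0.04  1.17 -0.61] move [ -2.3  -0.6 100.1] F [-0.1 -0.3  0.3] gap 54.4 grip 0.0 t 10.6
```

Call:
inch_along(
  offsets=[
    {"tx": -2.3, "tz": 20},
    {"tz": 25},
    {"tz": 25},
    {"tz": 20},
    {"tz": 10},
    {},
    {},
  ],
)

```text
time: 11.3
eef_pos: [405.2, -230.8, 55.5]
tcp_rot: [3.033, 0.816, 0.0]
wrist_force: [0.3, 0.3, 0.1]
finger_gap: 54.0
grasp_force: 0.0
```

Call:
inch_along(
  offsets=[
    {},
    {},
    {},
    {},
    {},
    {},
    {},
  ],
  aperture=15,
  clamp_n=40,
)

```text
time: 12.0
eef_pos: [404.9, -230.2, 56.0]
tcp_rot: [-3.033, -0.815, -0.002]
wrist_force: [-1.3, 2.2, 5.0]
finger_gap: 20.8
grasp_force: 38.8
```

```bash
python3 -c "
from h import *
rel([405,-229.5,55],-59.9)"
```

```text
turn -59.9 [-0.001 -0.002 -0.001]
turn 120.1 [-2.000e-03  1.000e-03  3.141e+00]
pos [ 404.9 -230.2   56. ] yaxis [ 0.501 -0.865 -0.001] z [ 0.001  0.001 -1.   ] j [-0.3   0.12  0.8   2.11 -0.11  0.95 -0.48] move [ 0.5 -0.6  1. ] F [-1.3  2.2  5. ] gap 20.8 grip 38.8 t 12.0
```

Create lev.py:
```python
from h import *
o=env.get_obs(); p=o["eef_pos"][:2]; c=np.linalg.norm(p-[404.9,-230.2]); a=2*np.arcsin(c/220)
v=p-(np.array([404.9,-230.2])+110*np.array([.866,.5])); r=R.from_rotvec(o["tcp_rot"])
print("chord angle",round(a,3),"atan angle",round(np.arctan2(v[1],v[0])%(2*np.pi)-np.radians(210),3),"rad",np.linalg.norm(v).round(1),"F tool",r.inv().apply(o["wrist_force"]).round(1),"z",o["eef_pos"][2].round(1),"gap",round(o["finger_gap"],1),"yaw",np.degrees(np.arctan2(*r.apply([0,1,0])[1::-1])).round(1))
```

```text
(no output)
```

Call:
inch_along(
  offsets=[
    {"tx": 0.35, "ty": 8.8, "az": -0.08},
    {"tx": 0.35, "ty": 8.8, "az": -0.08},
    {"tx": 0.35, "ty": 8.8, "az": -0.08},
    {},
    {},
  ],
)

```text
time: 12.5
eef_pos: [420.4, -251.4, 56.0]
tcp_rot: [-2.914, -1.17, -0.001]
wrist_force: [-3.9, 2.4, 7.3]
finger_gap: 20.9
grasp_force: 39.5
```

```bash
python3 lev.py
```

```text
chord angle 0.239 atan angle 0.239 rad 110.3 F tool [-1.1 -4.4 -7.3] z 56.0 gap 20.9 yaw -46.2
```

Call:
inch_along(
  offsets=[
    {"tx": 0.35, "ty": 8.8, "az": -0.08},
    {"tx": 0.35, "ty": 8.8, "az": -0.08},
    {"tx": 0.35, "ty": 8.8, "az": -0.08},
    {},
    {},
  ],
)

```text
time: 13.0
eef_pos: [440.6, -268.3, 56.0]
tcp_rot: [-2.753, -1.511, -0.001]
wrist_force: [-3.4, 2.3, 6.3]
finger_gap: 20.8
grasp_force: 39.5
```

```bash
python3 lev.py
```

```text
chord angle 0.479 atan angle 0.478 rad 110.5 F tool [ 0.2 -4.1 -6.3] z 56.0 gap 20.8 yaw -32.5
```

Two notches so far, tracking as expected, with about 4 N of push in each notch.

Call:
inch_along(
  offsets=[
    {"tx": 0.35, "ty": 8.8, "az": -0.08},
    {"tx": 0.35, "ty": 8.8, "az": -0.08},
    {"tx": 0.35, "ty": 8.8, "az": -0.08},
    {},
    {},
  ],
)

```text
time: 13.5
eef_pos: [464.2, -279.9, 56.0]
tcp_rot: [-2.553, -1.829, -0.0]
wrist_force: [-3.9, 2.2, 7.1]
finger_gap: 21.1
grasp_force: 39.4
```

```bash
python3 lev.py
```

```text
chord angle 0.719 atan angle 0.716 rad 110.8 F tool [ 0.9 -4.4 -7.1] z 56.0 gap 21.1 yaw -18.7
```

Call:
inch_along(
  offsets=[
    {"tx": 0.35, "ty": 8.8, "az": -0.08},
    {},
  ],
)

```text
time: 13.7
eef_pos: [472.4, -282.5, 55.9]
tcp_rot: [-2.476, -1.931, 0.0]
wrist_force: [-6.0, 2.0, 8.5]
finger_gap: 20.5
grasp_force: 39.9
```

```bash
python3 lev.py
```

```text
chord angle 0.797 atan angle 0.794 rad 110.8 F tool [ 0.5 -6.3 -8.5] z 55.9 gap 20.5 yaw -14.1
```

Call:
inch_along(
  offsets=[
    {"tx": 0.35, "ty": 8.8, "az": -0.08},
    {"tx": 0.35, "ty": 8.8, "az": -0.08},
    {},
    {},
    {},
    {},
    {},
  ],
)

```text
time: 14.4
eef_pos: [489.6, -285.6, 56.0]
tcp_rot: [-2.317, -2.121, 0.0]
wrist_force: [-3.2, 1.1, 6.3]
finger_gap: 21.1
grasp_force: 39.6
```

```bash
python3 lev.py
```

```text
chord angle 0.956 atan angle 0.952 rad 110.9 F tool [ 0.9 -3.3 -6.3] z 56.0 gap 21.1 yaw -5.0
```

Run:
```python
from h import *
s=env.capture("side"); a=cv2.resize(s["frame"][120:220,280:400],None,fx=5,fy=5,interpolation=cv2.INTER_CUBIC); cv2.imwrite("pics/end.png",a[:,:,::-1])
```

```bash
python3 lev.py
```

```text
chord angle 0.957 atan angle 0.952 rad 110.9 F tool [ 0.2 -3.6 -5.2] z 56.0 gap 21.0 yaw -5.0
```

View pics/end.png

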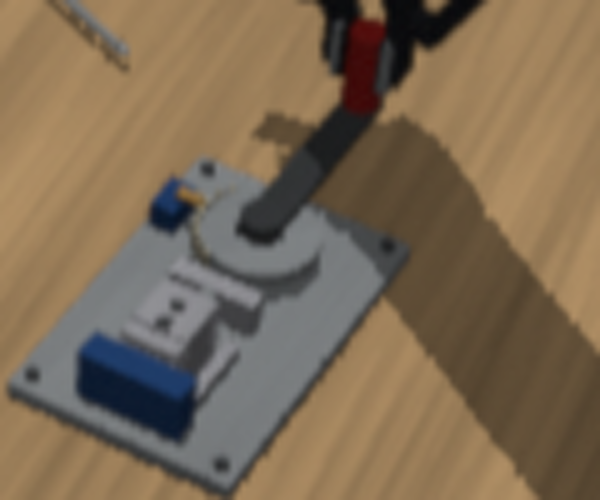

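The handle is gripped at (365,65), with the lever pointing straight away from the clamp. The heat sink at (165,315) stands upright between the pad and the anvil. I hand in.

```bash
python3 -c "
from bench import env
print(env.job_done())"
```

```text
the job is handed in; nothing more can be done
None
```

The job is handed in: the heat sink stands released in the nest, clamped between pad and anvil, and the gripper still holds the lever at the fourth click (about 0.955 rad by arm position); the judge's verdict was not shown.

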